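Cock the spring clamp on the stool

ROBOT

A 7-joint arm with a two-finger parallel gripper is mounted at the origin on the work surface. World frame = base frame: x ahead of the robot, y to its left, z up, the work surface at z = 0. Lengths are in m, angles in rad, forces in N, time in s.
With the tool pointing down it reaches from about 0.4 to 0.75 m from the base axis. Payload 19.5 kg.
Tool frame: the origin (TCP) lies midway between the tips of the shut fingers; the grasp point (between the pads) lies grip_point_offset behind it (grip_point_offset is the distance from the TCP to the grasp point, in m); z points along the fingers, y is the line along which they close (so a half turn about z gives the same grasp; the last joint's range is limited). The gripper opens to 85 mm and grips with 20 to 120 N. Pads are 22 mm wide; open, the fingers measure 114 mm over their backs; the gripper's body (76 mm by 85 mm) begins 54 mm behind the grasp point. The pads swing forward as they close: fully open they stand 13 mm farther back than shut.
Start: joints at [-1.187, 0.707, -0.028, 1.485, 0.022, 0.951, -0.075], TCP at [0.237, 0.524, 0.231] pointing down, gripper open.
Joint ranges: [-2.71, 2.71], [-0.32, 2.16], [-1.57, 1.52], [0, 2.45], [-1.46, 4.6], [0, 2.02], [-2.83, 2.83]. Speed limits (rad/s): [1.89, 1.89, 2.57, 2.57, 3.01, 3.01, 3.01].

INTERFACE

Orientations are given as a 3x3 rotation matrix whose columns are the frame's x, y, z axes.
In Python, from rig import * gives the robot as it stands.
- The arm moves only by the shell command python3 -m crank 'ROWS'. ROWS is a JSON object of lists of equal length, an entry for each row: "translation": the shift along the tool's x, y, z in m, a list of three; "twist": the turn about the tool's z in rad; "jaw": the finger opening in m, from 0 to 0.0854. In form: {"translation": [[tx, ty, tz], ...], "twist": [twist, ...], "jaw": [jaw, ...]}. A call has 1 to 8 rows; each row is the pose to reach, as a shift and turn from the pose commanded when the call began, along the tool's axes at that moment; what a row does not reach only later rows make up. A row lasts 1/8 s, in which the tool goes at most 62.5 mm and 10.7 degrees, less where a joint would pass 70% of its speed; a pose out of reach is approached as far as the arm can. A call with a gripper value outside its range is refused whole. The fingers move at their own pace and stop on an object; the grip force is fixed at half the most. Time passes only in rows, so rows that repeat a pose let the fingers close. It gives the time, the measured TCP pose, the force, the opening and the grip force at its end, in the units of the state.
- sense(): the state, without advancing time (a new reading comes with each control period).
- grab_frame(name): name is "side" or "top" or "wrist"; returns (picture, depth): 384x512x3 uint8, red, green, blue; 384x512 float32, m along the optical axis (not along the pixel's ray), 0 where there is no reading.
- camera_model(name): a dict with "mtx" (3x3 intrinsics, pixels), "D" ([k1, k2, p1, p2, k3] as OpenCV has them; the pictures are not rectified), "R" (3x3) and "t" (3): a world point X has camera coordinates R X + t. Camera axes: x right, y down, z forward; pixel columns grow to the right and rows downward; lengths in m; the calibration is good to about 2 mm. A picture is of the moment at which its call begins: read the wrist's pose just before it. camera_model takes no time and is no camera call; for the wrist camera it gives the pose at the moment of the call.
- job_done(): hands the job in; it is judged then, once.
The state is a dict: "t": time; "joints": joint angles; "dq": joint speeds; "joint_efforts": joint torques, N m; "ee_pos": TCP position; "tool_rot": TCP orientation; "contact_force": force on the tool from outside, world axes, zero at the start; "torque": the same for the moment, N m; "finger_gap": opening from 0.0 (shut) to 1.0 (fully open); "finger_force": force on a finger pad.
Only numpy, scipy, OpenCV 4.12 (cv2) and the standard library are available. Lean on these libraries where they do the work, as an engineer would, in place of code of your own. Each camera call takes 0.05 s, during which the arm holds its last target. There are 200 camera calls.

TASK

Set the spring clamp on the wooden block open, ready to take a panel: draw its arm back by the upright black knob until the little steel catch snaps in behind the arm's nose, ease off and let go so that the arm stays hooked. Do not touch the hair-trigger catch itself, and do not let the arm snap shut.

Things in the scene. Friction and masses are not known exactly. Their poses are not given: they have to be found in the camera images.
- clamp_arm (a joint): steel clamp arm's angle about its vertical pivot: 0 = shut against the wooden jaw; grows counter-clockwise (from above) as it is drawn back; stop at 0.66 rad. From about 0.25 rad its nose pushes the catch aside; past about 0.50 the catch snaps in behind it; hooked and let go it rests at about 0.49. A spring pulls it shut: at the knob 3 N shut, 7 N at the catch, a little more while passing.
- knob (a point): centre (half-way up) of the upright round black plastic knob on the clamp arm: 20 mm diameter, 48 mm tall, 120 mm from the arm's pivot, moving with the arm. Centre 80 mm above the stool, top 99 mm, foot (top of the flat arm) 51 mm.
- pivot (a point): arm's pivot on the fixed wooden block (140 x 210 x 35 mm, place and angle vary), 46 mm above the stool. x: across the block to the wooden jaw strip (top 51 mm above the stool); y: along the block. At joint 0 the arm, a 12 mm wide steel bar, points along +y, nose end at 165 mm; drawn back it swings towards -x. Block centre: 30 mm to -x, 90 mm to +y of here.
- catch: small sprung steel catch (hair trigger) flat on the block beyond the arm's nose; origin at its pivot, 39 mm to -x and 171 mm to +y of the arm's pivot. Tooth 42 mm along its own -x, trigger paddle 37 mm along +x, which at rest is turned 0.5 rad counter-clockwise from the block's x. Highest point 57 mm above the stool. The passing nose pushes it aside by itself.

How it is judged:
By the outcome, as a careful person would: the job done as asked, in the order asked, and still so for the second after the job is handed in, with the robot touching nothing.
It also fails if it takes over 32 s, if anything falls off the work surface, if the arm or the gripper's body presses on something with over 40 N, if the wrist force passes 120 N, or if a joint passes its speed limit or range.

## Working session

There is one attempt and no reset: what is moved stays moved. The work goes in short steps, Python scripts to look and compute and a shell command to move; the robot and the scene stay as the last step left them, time stands still between calls to the robot, and variables do not carry over. Pictures are saved under pics/ and viewed, at most 10 in all, crops included, and the job is handed in when it is done.

```bash
mkdir -p pics; ls; python3 - <<'E'
from rig import *
import cv2,numpy as np
s=sense();print({k:np.round(v,3).tolist() for k,v in s.items()})
print(globals().get('grip_point_offset'))
a,d=grab_frame("top");b,e=grab_frame("side")
cv2.imwrite("pics/top.png",a[:,:,::-1]);cv2.imwrite("pics/side.png",b[:,:,::-1])
np.savez("f.npz",a=a,d=d,b=b,e=e)
E
```

```text
pics
{'t': 0.0, 'joints': [-1.187, 0.707, -0.028, 1.485, 0.022, 0.951, -0.075], 'dq': [-0.0, -0.0, -0.0, 0.001, -0.001, 0.001, -0.001], 'joint_efforts': [-0.001, -88.322, 1.235, -23.616, 0.017, 0.007, -0.0], 'ee_pos': [0.237, 0.523, 0.231], 'tool_rot': [[-0.911, 0.413, -0.0], [0.413, 0.911, -0.001], [0.0, -0.001, -1.0]], 'contact_force': [0.227, -0.525, 0.429], 'torque': [-0.005, 0.073, 0.031], 'finger_force': 0.0, 'finger_gap': 1.001}
0.0187
```

View pics/top.png

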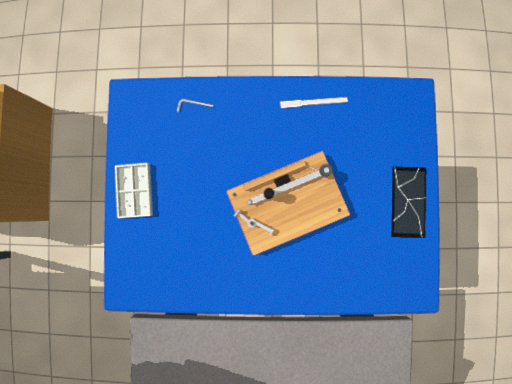

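View pics/side.png

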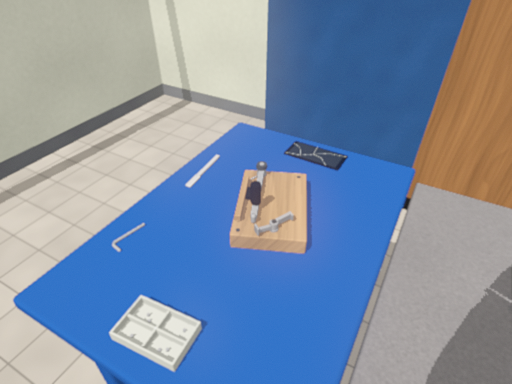

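The top view shows the block centred near (290,203), the pivot at (325,170), the black knob at (269,193), the nose at (250,202) and the catch at about (235–275, 212–235). The side view agrees.

```bash
cat > h.py <<'E'
from rig import *
import cv2,numpy as np
def ray(c,u,v):
    p=cv2.undistortPoints(np.array([[[u,v]]],float),np.array(c["mtx"]),np.array(c["D"]))[0,0]
    R=np.array(c["R"]);t=np.array(c["t"]).ravel()
    return -R.T@t, R.T@np.array([p[0],p[1],1.])
def onz(c,u,v,z):
    o,d=ray(c,u,v); return o+d*(z-o[2])/d[2]
def dep(c,D,u,v):
    o,d=ray(c,u,v); return o+d*np.median(D[int(v)-1:int(v)+2,int(u)-1:int(u)+2])
E
python3 - <<'E'
from h import *
np.set_printoptions(precision=4,suppress=True)
f=np.load("f.npz");c=camera_model("top");D=f["d"];a=f["a"]
print("cam",ray(c,256,192))
for n,u,v in [("blue",200,260),("blue2",380,120),("block",300,225),("knob",269,193),("dark2",283,180),("piv",325,170),("nose",250,202),("wood",330,200)]: print(n,dep(c,D,u,v),a[v,u])
# block top outline
hsv=cv2.cvtColor(a,cv2.COLOR_RGB2HSV)
m=((hsv[...,0]<95)|(hsv[...,0]>130)|(hsv[...,1]<120)).astype(np.uint8); m[:130]=0;m[275:]=0;m[:,:200]=0;m[:,370:]=0
cs,_=cv2.findContours(m,0,2);k=max(cs,key=cv2.contourArea);r=cv2.minAreaRect(k);print(r)
P=[onz(c,*p,.035)[:2] for p in cv2.boxPoints(r)];print(np.array(P),np.mean(P,0))
cv2.imwrite("pics/topz.png",cv2.resize(a[140:265,215:365,::-1],None,fx=5,fy=4.8,interpolation=2))
E
```

```text
cam (array([0.5439, 0.0177, 0.7622]), array([ 0.0559,  0.0169, -0.9984]))
blue [ 0.4443  0.1471 -0.0017] [ 25 101 212]
blue2 [ 0.7405 -0.233  -0.0017] [ 26 102 211]
block [ 0.5194 -0.0572  0.0339] [241 191 115]
knob [0.5793 0.0054 0.0972] [39 38 40]
dark2 [ 0.6071 -0.0227  0.0512] [38 34 32]
piv [ 0.6256 -0.1027  0.0614] [211 207 206]
nose [0.5641 0.0412 0.0551] [183 186 182]
wood [ 0.569  -0.1169  0.0339] [221 165  99]
((287.47698974609375, 202.91464233398438), (71.06196594238281, 108.00624084472656), 67.32865905761719)
[[ 0.5866  0.0938]
 [ 0.6702 -0.105 ]
 [ 0.5395 -0.1584]
 [ 0.457   0.0388]] [ 0.5633 -0.0327]
```

View pics/topz.png

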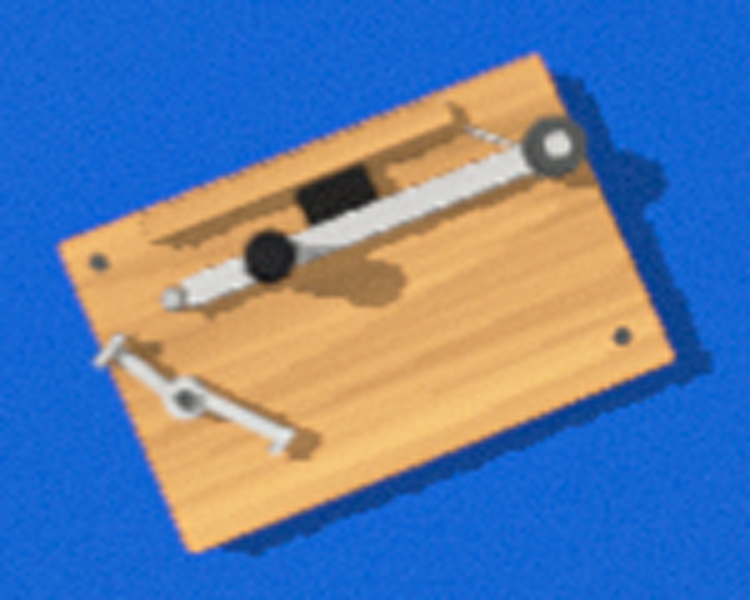

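```bash
python3 -m crank '{"translation":[[-0.05,-0.031,0],[-0.1,-0.063,0],[-0.15,-0.094,0],[-0.2,-0.126,0],[-0.25,-0.157,0],[-0.3,-0.188,0],[-0.35,-0.22,0],[-0.4,-0.251,0]],"twist":[0.1,0.2,0.3,0.4,0.5,0.6,0.7,0.746],"jaw":[0.06,0.05,0.05,0.05,0.05,0.05,0.05,0.05]}'
cat >> h.py <<'E'
def go(p,yaw,S=None):
    "tool-axis shift and twist taking TCP to p with tool y at world angle yaw"
    s=sense();R=np.array(s["tool_rot"]);d=R.T@(np.array(p)-s["ee_pos"])
    a=np.arctan2(R[1,1],R[0,1]);w=(yaw-a+np.pi/2)%np.pi-np.pi/2
    print("t",round(s["t"],2),"ee",np.round(s["ee_pos"],4),"yaw",round(a,3),"shift",np.round(d,4),"twist",round(-w,3),"gap",round(s["finger_gap"],3),"F",np.round(s["contact_force"],1))
E
python3 -c "
from h import *
go([.579,.006,.18],.40)"
```

```text
t: 1.1
ee_pos: [0.4988, 0.1281, 0.2312]
tool_rot: [[-0.386, 0.922, -0.0], [0.922, 0.386, -0.0], [-0.0, -0.0, -1.0]]
contact_force: [1.0, 0.6, -0.4]
finger_gap: 0.585
finger_force: 0.0
t 1.1 ee [0.4988 0.1281 0.2312] yaw 0.397 shift [-0.1436  0.0267  0.0512] twist -0.003 gap 0.585 F [ 1.   0.6 -0.4]
```

```bash
python3 -m crank '{"translation":[[-0.05,0.009,0.015],[-0.1,0.018,0.03],[-0.1436,0.0267,0.045],[-0.1436,0.0267,0.051],[-0.1436,0.0267,0.051]],"twist":[0,0,0,0,0],"jaw":[0.045,0.045,0.045,0.045,0.045]}'
python3 - <<'E'
from h import *
go([.579,.006,.064],.40)
c=camera_model("wrist");a,d=grab_frame("wrist")
cv2.imwrite("pics/w1.png",a[:,:,::-1])
P=lambda X:cv2.projectPoints(np.array(X,float),cv2.Rodrigues(np.array(c["R"]))[0],np.array(c["t"],float),np.array(c["mtx"]),np.array(c["D"]))[0][:,0]
print(P([[.579,.006,.099],[.626,-.104,.06]]))
m=(a.max(2)<70).astype(np.uint8);n,l,st,ce=cv2.connectedComponentsWithStats(m)
for i in range(1,n):
    if st[i,4]>150: print(st[i],ce[i],onz(c,*ce[i],.098),np.median(d[l==i]))
E
```

```text
t: 1.72
ee_pos: [0.578, 0.0085, 0.1798]
tool_rot: [[-0.389, 0.921, -0.001], [0.921, 0.389, 0.0], [0.001, -0.001, -1.0]]
contact_force: [0.3, 0.5, 1.1]
finger_gap: 0.526
finger_force: 0.0
t 1.73 ee [0.578  0.0085 0.1798] yaw 0.399 shift [-2.800e-03  1.000e-04  1.158e-01] twist -0.001 gap 0.526 F [0.3 0.5 1.1]
[[255.81005868 201.97827276]
 [256.27669611 299.32732075]]
[247 179  33  55 956] [263.2792887  205.05125523] [0.58575253 0.00566958 0.098     ] 0.25162572
[    0   228   512   156 44181] [253.62291483 331.22600213] [ 0.62659189 -0.111782    0.098     ] 0.07570132
```

View pics/w1.png

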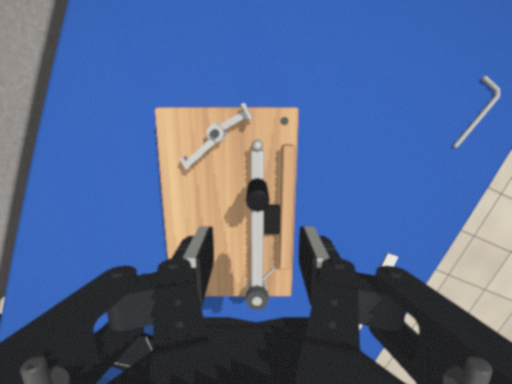

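The knob top sits at about (258,200) and the foot at about (258,185), midway between the fingers. This matches the predicted position, so I'm descending around it.

```bash
python3 -m crank '{"translation":[[-0.0025,0,0.04],[-0.0025,0,0.08],[-0.0025,0,0.1],[-0.0025,0,0.115],[-0.0025,0,0.115]],"twist":[0,0,0,0,0],"jaw":[0.045,0.045,0.045,0.045,0.045]}'
python3 -m crank '{"translation":[[0,0,0],[0,0,0],[0,0,0],[0,0,0]],"twist":[0,0,0,0],"jaw":[0.036,0.03,0.026,0.026]}'
python3 - <<'E'
from h import *
go([.579,.006,.064],.40)
x=np.array([.921,.389]);y=np.array([-.389,.921]);p=np.array([.626,-.104]);r0=.12
for th in np.arange(0,.63,.06):
    k=p+.12*(-np.sin(th)*x+np.cos(th)*y)
    R=np.array(sense()["tool_rot"]);k0=p+.12*y
    print(round(th,2),np.round((R.T@np.r_[k-k0,0])[:2],4),"twist",-th)
E
```

```text
t: 2.4
ee_pos: [0.5792, 0.0061, 0.0651]
tool_rot: [[-0.389, 0.921, -0.001], [0.921, 0.389, 0.0], [0.0, -0.001, -1.0]]
contact_force: [-0.2, -0.5, -0.1]
finger_gap: 0.524
finger_force: 0.0
t: 2.9
ee_pos: [0.5795, 0.0056, 0.0655]
tool_rot: [[-0.389, 0.921, 0.0], [0.921, 0.389, -0.0], [-0.0, 0.0, -1.0]]
contact_force: [-0.3, -0.6, 0.4]
finger_gap: 0.303
finger_force: 0.0
t 2.9 ee [0.5795 0.0056 0.0655] yaw 0.399 shift [ 0.0006 -0.0003  0.0015] twist -0.001 gap 0.303 F [-0.3 -0.6  0.4]
0.0 [0. 0.] twist -0.0
0.06 [-0.0002 -0.0072] twist -0.06
0.12 [-0.0009 -0.0144] twist -0.12
0.18 [-0.002  -0.0215] twist -0.18
0.24 [-0.0035 -0.0285] twist -0.24
0.3 [-0.0054 -0.0355] twist -0.3
0.36 [-0.0077 -0.0423] twist -0.36
0.42 [-0.0105 -0.0489] twist -0.42
0.48 [-0.0136 -0.0554] twist -0.48
0.54 [-0.0171 -0.0617] twist -0.54
0.6 [-0.021  -0.0677] twist -0.6
```

```bash
python3 -m crank '{"translation":[[0,-0.0036,0],[-0.0002,-0.0072,0],[-0.0005,-0.0108,0],[-0.0009,-0.0144,0],[-0.002,-0.0215,0],[-0.0035,-0.0285,0],[-0.0054,-0.0355,0],[-0.0054,-0.0355,0]],"twist":[-0.03,-0.06,-0.09,-0.12,-0.18,-0.24,-0.3,-0.3],"jaw":[0.026,0.026,0.026,0.026,0.026,0.026,0.026,0.026]}'
python3 - <<'E'
from h import *
x=np.array([.921,.389]);y=np.array([-.389,.921]);p=np.array([.626,-.104])
for th in (.36,.42,.48,.54,.58,.6): go(np.r_[p+.12*(-np.sin(th)*x+np.cos(th)*y),.064],.399+th)
a,d=grab_frame("top");cv2.imwrite("pics/t2.png",cv2.resize(a[140:265,215:365,::-1],None,fx=4,fy=4,interpolation=2))
E
```

```text
t: 3.9
ee_pos: [0.5487, -0.0134, 0.0654]
tool_rot: [[-0.644, 0.765, 0.0], [0.765, 0.644, 0.0], [0.0, 0.0, -1.0]]
contact_force: [3.3, 3.6, -1.2]
finger_gap: 0.305
finger_force: 2.3
t 3.9 ee [ 0.5487 -0.0134  0.0654] yaw 0.7 shift [ 0.0006 -0.0064  0.0014] twist -0.059 gap 0.305 F [ 3.3  3.6 -1.2]
t 3.9 ee [ 0.5487 -0.0134  0.0654] yaw 0.7 shift [-0.     -0.0136  0.0014] twist -0.119 gap 0.305 F [ 3.3  3.6 -1.2]
t 3.9 ee [ 0.5487 -0.0134  0.0654] yaw 0.7 shift [-0.0011 -0.0207  0.0014] twist -0.179 gap 0.305 F [ 3.3  3.6 -1.2]
t 3.9 ee [ 0.5487 -0.0134  0.0654] yaw 0.7 shift [-0.0026 -0.0277  0.0014] twist -0.239 gap 0.305 F [ 3.3  3.6 -1.2]
t 3.9 ee [ 0.5487 -0.0134  0.0654] yaw 0.7 shift [-0.0038 -0.0324  0.0014] twist -0.279 gap 0.305 F [ 3.3  3.6 -1.2]
t 3.9 ee [ 0.5487 -0.0134  0.0654] yaw 0.7 shift [-0.0045 -0.0347  0.0014] twist -0.299 gap 0.305 F [ 3.3  3.6 -1.2]
```

View pics/t2.png

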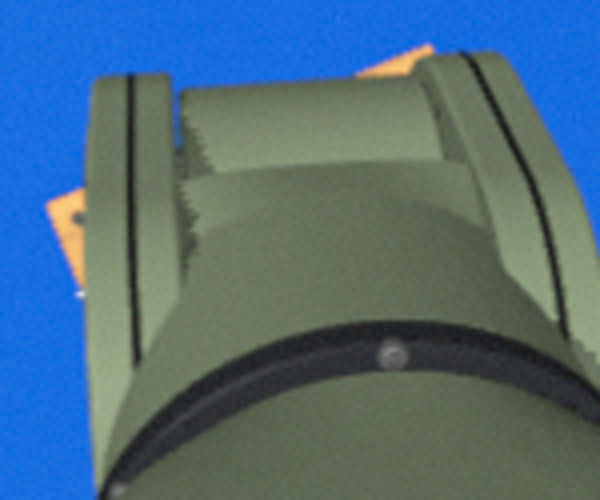

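The robot hides the block in the top view, but the force of about 5 N says the knob is following. I'm drawing further.

```bash
python3 -m crank '{"translation":[[0.0005,-0.0032,0],[0.0006,-0.0064,0],[0,-0.0136,0],[-0.0011,-0.0207,0],[-0.0026,-0.0277,0],[-0.0038,-0.0324,0],[-0.0045,-0.0347,0],[-0.0045,-0.0347,0]],"twist":[-0.03,-0.06,-0.12,-0.18,-0.24,-0.28,-0.3,-0.3],"jaw":[0.026,0.026,0.026,0.026,0.026,0.026,0.026,0.026]}'
python3 - <<'E'
from h import *
x=np.array([.921,.389]);y=np.array([-.389,.921]);p=np.array([.626,-.104])
for th in (.62,.57,.54,.51,.48,.46): go(np.r_[p+.12*(-np.sin(th)*x+np.cos(th)*y),.064],.399+th)
a,d=grab_frame("wrist");cv2.imwrite("pics/w2.png",a[:,:,::-1])
E
```

```text
t: 4.95
ee_pos: [0.5258, -0.0388, 0.0655]
tool_rot: [[-0.841, 0.541, 0.001], [0.541, 0.841, 0.0], [-0.001, 0.001, -1.0]]
contact_force: [6.7, 3.3, -0.7]
finger_gap: 0.302
finger_force: 3.3
t 4.95 ee [ 0.5258 -0.0388  0.0655] yaw 0.999 shift [ 0.0004 -0.0031  0.0014] twist -0.02 gap 0.302 F [ 6.7  3.3 -0.7]
t 4.95 ee [ 0.5258 -0.0388  0.0655] yaw 0.999 shift [0.0004 0.0029 0.0015] twist 0.03 gap 0.302 F [ 6.7  3.3 -0.7]
t 4.95 ee [ 0.5258 -0.0388  0.0655] yaw 0.999 shift [0.0002 0.0065 0.0015] twist 0.06 gap 0.302 F [ 6.7  3.3 -0.7]
t 4.95 ee [ 0.5258 -0.0388  0.0655] yaw 0.999 shift [-0.0001  0.0101  0.0015] twist 0.09 gap 0.302 F [ 6.7  3.3 -0.7]
t 4.95 ee [ 0.5258 -0.0388  0.0655] yaw 0.999 shift [-0.0004  0.0137  0.0015] twist 0.12 gap 0.302 F [ 6.7  3.3 -0.7]
t 4.95 ee [ 0.5258 -0.0388  0.0655] yaw 0.999 shift [-0.0007  0.0161  0.0015] twist 0.14 gap 0.302 F [ 6.7  3.3 -0.7]
```

View pics/w2.png

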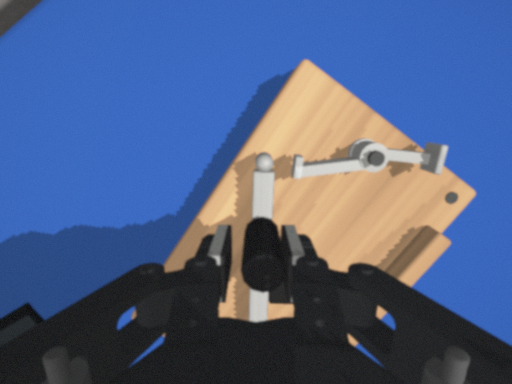

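The nose at (264,162) has passed the catch's tooth at (298,167), which now stands on its shut side. I'm easing off slowly.

```bash
python3 -m crank '{"translation":[[0.0004,0.0015,0],[0.0004,0.0029,0],[0.0003,0.0047,0],[0.0002,0.0065,0],[0,0.0083,0],[-0.0001,0.0101,0],[-0.0003,0.0119,0],[-0.0003,0.0125,0]],"twist":[0.015,0.03,0.045,0.06,0.075,0.09,0.105,0.11],"jaw":[0.026,0.026,0.026,0.026,0.026,0.026,0.026,0.026]}'
python3 - <<'E'
from h import *
a,d=grab_frame("wrist");cv2.imwrite("pics/w3.png",a[:,:,::-1])
s=sense();print(s["contact_force"],s["finger_force"])
E
```

```text
t: 6.0
ee_pos: [0.5319, -0.0287, 0.0652]
tool_rot: [[-0.776, 0.631, -0.001], [0.631, 0.776, -0.0], [0.0, -0.001, -1.0]]
contact_force: [-0.3, 0.0, -0.7]
finger_gap: 0.307
finger_force: 0.0
[ 0.19738623  0.22142585 -0.09424923] 0.0
```

View pics/w3.png

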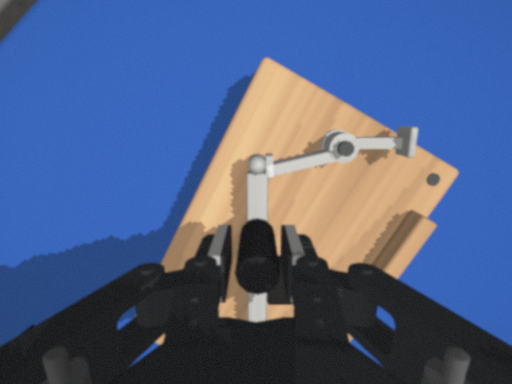

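The nose now rests on the tooth at (265,165), there is no force on the tool, and the fingers are clear on both sides. I'm opening a little and lifting straight up.

```bash
python3 -m crank '{"translation":[[0,0,0],[0,0,0],[0,0,-0.01],[0,0,-0.03],[0,0,-0.06],[0,0,-0.1],[0,0,-0.14],[0,0,-0.14]],"twist":[0,0,0,0,0,0,0,0],"jaw":[0.03,0.036,0.036,0.036,0.036,0.036,0.036,0.036]}'
python3 - <<'E'
from h import *
a,d=grab_frame("wrist");cv2.imwrite("pics/w4.png",a[:,:,::-1])
E
```

```text
t: 7.05
ee_pos: [0.5331, -0.0287, 0.2083]
tool_rot: [[-0.776, 0.63, 0.005], [0.63, 0.776, -0.0], [-0.004, 0.003, -1.0]]
contact_force: [-0.0, 0.4, -0.7]
finger_gap: 0.417
finger_force: 0.0
```

View pics/w4.png

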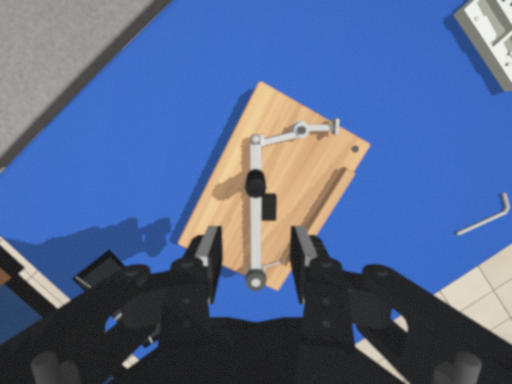

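The arm stays hooked, with its nose at (256,140) against the tooth, and the gripper is clear. I'm handing in the job.

```bash
python3 -c "
from rig import *
print(job_done())"
```

```text
the job is handed in; nothing more can be done
None
```

The clamp arm is drawn back and hooked behind the catch; the robot let go and lifted clear without its fingers going near the catch, and I handed the job in at about 7 s.

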